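# Torque the burr nut of an opened coffee grinder

### The arm

A 6-joint arm with a two-finger parallel gripper is mounted at the origin on a cart in front of the work surface, level with it; the furniture and walls round the work are solid. World frame = base frame: x ahead of the robot, y to its left, z up, the work surface at z = 0. Lengths are in m, angles in degrees, forces in N, time in s.
With the tool pointing down it reaches from about 0.25 to 0.725 m from the base axis. Payload 9.7 kg.
Tool frame: the origin (TCP) lies at the very end of the fingers, on their centre line; the grasp point (between the pads) lies 19 mm behind it (bot.grip_depth is the distance from the TCP to the grasp point, in m); z points along the fingers, y is the direction in which the jaws open and shut (so a half turn about z gives the same grasp; the last joint's range is limited). The gripper opens to 85 mm and grips with 20 to 120 N. Pads are 22 mm wide; open, the fingers measure 114 mm over their backs; the gripper's body (76 mm by 85 mm) begins 54 mm behind the grasp point. The pads swing forward as they close: fully open they stand 13 mm farther back than shut.
Start: joints at [-69.672, 4.979, 10.078, 95.1, 0, 90], TCP at [0.191, -0.516, 0.231] pointing down, gripper open.
Joint ranges: [-179.16, 179.16], [-48.56, 103.87], [-65.8, 70.77], [-126.05, 130.52], [-82.76, 87.17], [-180, 180]. Speed limits (degrees/s): [127.2, 127.2, 147.25, 180, 180, 180].

### API

Orientations are given as [roll, pitch, yaw] about the fixed x, y, z axes, in that order (R = Rz(yaw) Ry(pitch) Rx(roll)).
In Python, from workcell import telemetry, optics, order, bot gives the robot as it stands. The module is installed in compiled form; this text tells all that it offers.
- The arm moves only by the shell command python3 -m inch 'ROWS' [FORCE]. ROWS is JSON, a list of rows, each a list of 7 numbers: the shift along the tool's x, y, z in m, then the turn, a rotation vector about the tool's x, y, z in rad, then the closure, from 0 (fully open) to 1 (shut). In form: [[tx, ty, tz, rx, ry, rz, grip], ...]. A call has 1 to 12 rows; each row is the pose to reach, as a shift and turn from the pose commanded when the call began, along the tool's axes at that moment; what a row does not reach only later rows make up. A row lasts 1/12 s, in which the tool goes at most 41.7 mm and 7.16 degrees, less where a joint would pass 70% of its speed; a pose out of reach is approached as far as the arm can. A call with a gripper value outside its range is refused whole. The fingers move at their own pace and stop on an object; FORCE is the grip in N (left out, the last holds). Time passes only in rows, so rows that repeat a pose let the fingers close. It gives the time, the measured TCP pose, the force and the opening at its end, in the units of the state.
- telemetry.get_obs(): the state, without advancing time (a new reading comes with each control period).
- optics.camera(name): name is "side" or "top" or "wrist"; returns (picture, depth): 384x512x3 uint8, red, green, blue; 384x512 float32, m along the optical axis (not along the pixel's ray), 0 where there is no reading.
- optics.camera_info(name): a dict with "camera_matrix" (3x3 intrinsics, pixels), "k1" (the pictures are not rectified: a ray, as slopes to the right and down, at radius r is drawn at 1 + k1 r^2 times it, then the intrinsics apply), "xyz" and "attitude" of the camera in the world; the wrist camera has in their place "mount" (4x4, takes a point from camera to tool coordinates, whose origin is the TCP and whose axes are the flange's). Camera axes: x right, y down, z forward; pixel columns grow to the right and rows downward; lengths in m; the calibration is good to about 2 mm. A picture is of the moment at which its call begins: read the wrist's pose just before it. camera_info takes no time and is no camera call.
- order.job_done(): hands the job in, once; it reports no verdict.
The state is a dict: "time": time; "q": joint angles; "qd": joint speeds; "joint_efforts": joint torques, N m; "ee_pos": TCP position; "tcp_rot": TCP orientation; "wrist_force": force on the tool from outside, world axes, zero at the start; "torque": the same for the moment, N m; "opening": finger opening in m.
Only numpy, scipy, OpenCV 4.12 (cv2) and the standard library are available. Lean on these libraries where they do the work, as an engineer would, in place of code of your own. Each camera call takes 0.05 s, during which the arm holds its last target. There are 200 camera calls.

### The job

The coffee grinder has been cleaned and its burr nut is only finger-tight. Take the torque wrench from the stoneware board, set its ring fully down over the nut and turn it clockwise (seen from above) until the wrench breaks over, but do not force the handle on to its end stop. Then lift it off and lay it flat, and straight again, on the board; leave the other things where they are.

Things in the scene. Friction and masses are not known exactly. Their poses are not given: they have to be found in the camera images.
- grinder: coffee grinder without its hopper, fixed: grey metal housing 210 x 150 x 76 mm; at its front (-x) a chute and fork, out to 160 mm from the nut's axis, below z 70 mm; on top a steel collar 116 mm across up to z 100 mm round a burr disc that a lock pin keeps from turning. Origin: underside, under the nut's vertical axis; z up
- nut_top (a point): centre of the top (z 126 mm) of the steel hexagonal nut in the collar; turns with the nut. 34 mm across flats, upper 5 mm bevelled to 28 mm; 16 mm under the top a round flange 47 mm across (z 110 mm) on which the ring rests when fully down. The shaft end, 19 mm across, stands 3.5 mm above the nut. x axis: square to one of the six flats; z up
- burr_nut (a joint): turn of the nut in rad, growing clockwise seen from above (tightening). It starts between 0 and 0.25 and turns against about 0.15 N m until it is tight; where that is differs from time to time, between 0.65 and 1.05, and only the wrench tells
- wrench: torque wrench on the board, handle roughly towards the robot; this is its head, a round steel ring 52 mm across, 15 mm high, with a through hexagonal opening 35.5 mm across flats. Origin: centre of the ring's underside; x points along the wrench to the handle; z up as it lies and as it is used. Whole wrench: 213 mm from ring centre to handle end, 0.44 kg, mostly in the handle
- wrench_ring (a point): same point and axes as body wrench. x is square to a flat of the opening: the ring goes over the nut with this x along the nut's x or any multiple of 60 degrees from it (some 4 degrees of play either way), and drives it after taking up the play
- wrench_grip (a point): middle of the black handle grip, 152 mm from the ring's centre when straight, 16 mm above the wrench's underside. The grip is 100 mm long, 24 mm wide, 23 mm high (4.5 to 27.5 mm above the underside); behind it an end cap 32 mm across. x points to the handle's end
- wrench_handle (a joint): break joint, a vertical hinge 40 mm from the ring's centre: 0 straight; grows as the handle gives way clockwise (never the other way); end stop 0.5 rad. Sprung straight up to about 0.85 N m (7.5 N sideways at mid-grip), then gives way with falling torque (0.35 N m at 0.45 rad); springs back when eased. Broken over: above 0.12; end stop forced: above 0.43
- serving_board: pale stoneware board with a brown rim, egg-shaped, 180 x 274 mm, narrower at its +y end, top 10 mm above the worktop, fixed. Origin: centre of its underside; long side along its y; z up
- hopper: clear plastic hopper standing open behind the grinder, 133 mm across, 121 mm high. Origin: centre of its underside
- upper_burr: knurled steel upper burr carrier lying behind, right of the grinder, 104 mm across, 26 mm high. Origin: centre of its underside
- gold_bowl: little yellow bowl on the board beside the wrench's ring, 52 mm across, 18 mm high. Origin: centre of its underside
- glazed_mug: two-tone stoneware mug left of the grinder, 72 mm high. Origin: underside
- coffee_scoop: brass coffee scoop lying in front of the grinder, 82 mm long, 25 mm high. Origin: underside

How it is judged (in metres and radians):
On the way, in this order (a step that is already met when the one before it is completed fails the run):
1. the wrench's ring sits fully down over the nut (horizontal distance between wrench and nut_top below 0.004 m and z of wrench in the frame of nut_top below -0.011 m and angle between wrench's own z axis and vertical below 0.12 rad), for 0.1 s.
2. with the ring down on the nut the wrench breaks over (horizontal distance between wrench and nut_top below 0.004 m and z of wrench in the frame of nut_top below -0.008 m and value of joint burr_nut above 0.5 rad and value of joint wrench_handle above 0.12 rad), for 0.05 s.
At the end, for the whole second after the job is handed in: the nut stays turned to more than 0.5 rad, as the tightening left it; the wrench is straight again (break joint under 0.05 rad) and lies flat (within 0.1 rad) and at rest on the board, right side up, with both its ring's centre and its grip's middle over the board (value of joint burr_nut above 0.5 rad and value of joint wrench_handle below 0.05 rad and x of wrench in the frame of serving_board between -0.09 and 0.09 m and y of wrench in the frame of serving_board between -0.137 and 0.137 m and x of wrench_grip in the frame of serving_board between -0.09 and 0.09 m and y of wrench_grip in the frame of serving_board between -0.137 and 0.137 m and z of wrench in the frame of serving_board between 0.006 and 0.014 m and angle between wrench's own z axis and vertical below 0.1 rad and linear speed of wrench below 0.02 m/s and angular speed of wrench below 0.1 rad/s); the robot touches nothing.
It fails at once if the wrench's handle was forced on to its end stop (break joint over 0.43 rad) (value of joint wrench_handle above 0.43 rad).
It fails at once if a part taken off the grinder or another thing was pushed more than 30 mm (distance of any of hopper, upper_burr, gold_bowl, glazed_mug, coffee_scoop from where it was at the start of the episode above 0.03 m).
It also fails if it takes over 72 s, if anything falls off the work surface, if the arm or the gripper's body presses on something with over 40 N, if the wrist force passes 120 N, or if a joint passes its speed limit or range.

## Working session

There is one attempt and no reset: what is moved stays moved. The work goes in short steps, Python scripts to look and compute and a shell command to move; the robot and the scene stay as the last step left them, time stands still between calls to the robot, and variables do not carry over. Pictures are saved under pics/ and viewed, about 8 in all and at most 12, crops included, and the job is handed in when it is done.

```bash
mkdir -p pics; cat > h.py <<'E'
import numpy as np, cv2
from scipy.spatial.transform import Rotation as R
from workcell import telemetry, optics, order, bot
def att(a):
    a=np.array(a,float)
    if a.shape==(3,3): return a
    return R.from_euler('xyz',a,degrees=True).as_matrix()
def cam(name):
    o=telemetry.get_obs(); i=optics.camera_info(name)
    im,d=optics.camera(name)
    K=np.array(i['camera_matrix']); k1=i['k1']
    if 'mount' in i:
        M=np.array(i['mount']); Rt=att(o['tcp_rot']); Rc=Rt@M[:3,:3]; t=Rt@M[:3,3]+np.array(o['ee_pos'])
    else: Rc=att(i['attitude']); t=np.array(i['xyz'])
    return im,d,K,k1,Rc,t
def cloud(c):
    im,d,K,k1,Rc,t=c
    v,u=np.mgrid[:384,:512].astype(float)
    p=np.stack([u,v],-1).reshape(-1,1,2)
    n=cv2.undistortPoints(p,K,np.array([k1,0,0,0,0.])).reshape(384,512,2)
    P=np.concatenate([n*d[...,None],d[...,None]],-1)
    W=P@Rc.T+t; W[d==0]=np.nan
    return W
def save(name,im): cv2.imwrite('pics/'+name,cv2.cvtColor(im,cv2.COLOR_RGB2BGR))
E
python3 - <<'E'
from h import *
print(telemetry.get_obs())
for n in('top','side','wrist'): print(n,optics.camera_info(n))
c=cam('top');W=cloud(c);np.savez('top.npz',W=W,im=c[0])
s=cam('side');np.savez('side.npz',W=cloud(s),im=s[0])
save('top.png',cv2.resize(c[0],(800,600)));save('side.png',s[0])
E
```

```text
{'time': 0.0, 'q': array([-6.96699212e+01,  5.01268456e+00,  1.00363698e+01,  9.51003258e+01,
       -7.36710269e-04,  9.00005956e+01]), 'qd': array([ 0.03966539,  0.00525105, -0.02760523,  0.01687304, -0.00953277,
       -0.04511974]), 'joint_efforts': array([-4.07360101e-03, -5.20383704e+01,  4.64808440e+01,  1.58154778e-02,
       -1.40964717e-04,  2.23879351e-05]), 'ee_pos': array([ 0.19100496, -0.51553216,  0.23058503]), 'tcp_rot': array([-1.79923359e+02,  7.37506286e-04,  2.03294842e+01]), 'wrist_force': array([-1.3803318 , -0.27677106,  0.27721469]), 'torque': array([-0.00927862, -0.00052346, -0.01026185]), 'opening': 0.08513213147909833}
top {'camera_matrix': array([[434.95412992,   0.        , 257.52056434],
       [  0.        , 434.95412992, 195.45597588],
       [  0.        ,   0.        ,   1.        ]]), 'k1': -0.15883610498977932, 'xyz': array([0.27420399, 0.01890361, 1.61487765]), 'attitude': array([-167.66502698,   -0.17229099,  -89.70220642])}
side {'camera_matrix': array([[415.35905119,   0.        , 252.91606354],
       [  0.        , 415.35905119, 192.17409858],
       [  0.        ,   0.        ,   1.        ]]), 'k1': -0.004813803460055071, 'xyz': array([0.06752297, 0.42609178, 1.30466497]), 'attitude': array([-151.50391958,    0.29780114, -130.53698207])}
wrist {'camera_matrix': array([[311.88348063,   0.        , 251.33471395],
       [  0.        , 311.88348063, 189.85211594],
       [  0.        ,   0.        ,   1.        ]]), 'k1': -0.01026150534870016, 'mount': array([[ 6.05881826e-05, -9.60687126e-01, -2.77633289e-01,
         7.02412353e-02],
       [ 9.99999538e-01,  3.24443613e-04, -9.04432780e-04,
        -1.12446684e-03],
       [ 9.58953275e-04, -2.77633106e-01,  9.60686702e-01,
        -1.43128050e-01],
       [ 0.00000000e+00,  0.00000000e+00,  0.00000000e+00,
         1.00000000e+00]])}
```

View pics/top.png

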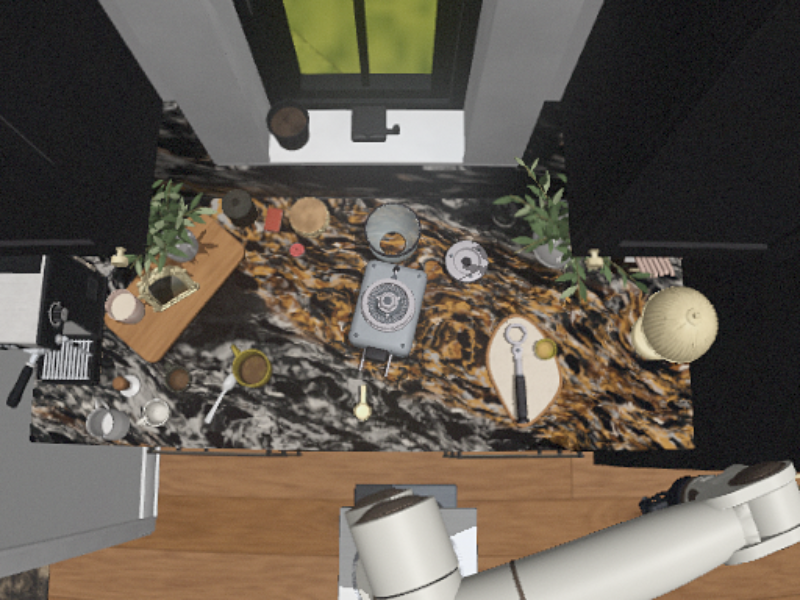

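View pics/side.png

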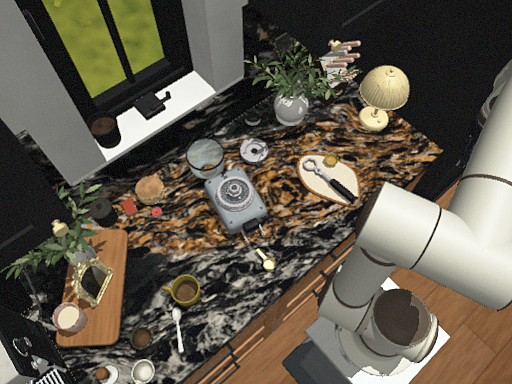

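Top view: the wrench ring is at about (516,333) and its handle end at (522,418). The nut is at about (388,302), the scoop at (362,402), and the bowl at (544,348). All pixels are in the 800x600 picture.

```bash
python3 - <<'E'
from h import *
f=np.load('top.npz');W=f['W'];s=.64
for n,(u,v) in dict(ring=(516,333),gripmid=(520,395),hend=(522,418),nut=(388,302),bowl=(544,348),scoop=(362,402),boardtop=(515,320),boardR=(560,375),boardL=(489,365),boardbot=(526,425),mug=(252,367),hopper=(393,232)).items():
    w=W[int(v*s)-1:int(v*s)+2,int(u*s)-1:int(u*s)+2].reshape(-1,3);print(n,np.nanmedian(w,0).round(4))
# nut: highest points near
m=(abs(W[...,0]-.52)<.15)&(abs(W[...,1]-.0)<.15)&(W[...,2]>.115)&(W[...,2]<.135);print('nut',m.sum(),W[m].mean(0).round(4))
im=f['im'].astype(int);dark=(im.sum(-1)<130)&(W[...,2]>.02)&(W[...,2]<.06)&(W[...,1]<-.2)&(W[...,1]>-.4)&(W[...,0]<.45)&(W[...,0]>.2)
P=W[dark];print(len(P),P.mean(0),P.min(0),P.max(0)); d=P[:,:2]-P[:,:2].mean(0); print(np.linalg.svd(d)[2][0])
E
```

```text
ring [ 0.5592 -0.2576  0.0084]
gripmid [ 0.4106 -0.2568  0.034 ]
hend [ 0.356  -0.2626  0.0353]
nut [0.608  0.0496 0.1278]
bowl [ 0.5244 -0.3247  0.0141]
scoop [0.3925 0.1118 0.0164]
boardtop [ 0.5942 -0.2541  0.0078]
boardR [ 0.4575 -0.3603  0.0083]
boardL [ 0.4837 -0.1879  0.0073]
boardbot [ 0.339  -0.2742  0.0084]
mug [ 0.4775  0.378  -0.0009]
hopper [0.8147 0.0422 0.0073]
nut 81 [0.6113 0.051  0.1239]
29 [ 0.38415762 -0.25596213  0.03386017] [ 0.34537771 -0.27337341  0.02322918] [ 0.44814488 -0.24866686  0.04155108]
[-0.99627739 -0.0862054 ]
```

```bash
cat >> h.py <<'E'
def go(x,y,z,yaw):
    o=telemetry.get_obs();Rt=att(o['tcp_rot']);T=att([180,0,yaw])
    print('shift',(Rt.T@(np.array([x,y,z])-o['ee_pos'])).round(4),'rv',R.from_matrix(Rt.T@T).as_rotvec().round(4))
E
python3 -m inch '[[0.323,-0.1565,0.03,0,0,0.354,0],[0.323,-0.1565,0.03,0,0,0.354,0],[0.323,-0.1565,0.03,0,0,0.354,0],[0.323,-0.1565,0.03,0,0,0.354,0],[0.323,-0.1565,0.03,0,0,0.354,0],[0.323,-0.1565,0.03,0,0,0.354,0],[0.323,-0.1565,0.03,0,0,0.354,0],[0.323,-0.1565,0.03,0,0,0.354,0],[0.323,-0.1565,0.03,0,0,0.354,0],[0.323,-0.1565,0.03,0,0,0.354,0],[0.323,-0.1565,0.03,0,0,0.354,0],[0.323,-0.1565,0.03,0,0,0.354,0]]' 100
python3 - <<'E'
from h import *
c=cam('wrist');W=cloud(c);np.savez('w1.npz',W=W,im=c[0]);save('w1.png',c[0]);print(telemetry.get_obs()['q'],telemetry.get_obs()['tcp_rot'])
E
```

```text
time: 1.1
ee_pos: [0.4394, -0.2567, 0.201]
tcp_rot: [-180.0, 0.0, 0.1]
wrist_force: [0.6, 0.4, 0.4]
opening: 0.0856
[-3.03565725e+01 -1.16226175e+00  4.30413396e-01  9.16131545e+01
 -1.54264809e-02  1.49623047e+02] [1.79997047e+02 2.54688593e-02 2.03824741e-02]
```

View pics/w1.png

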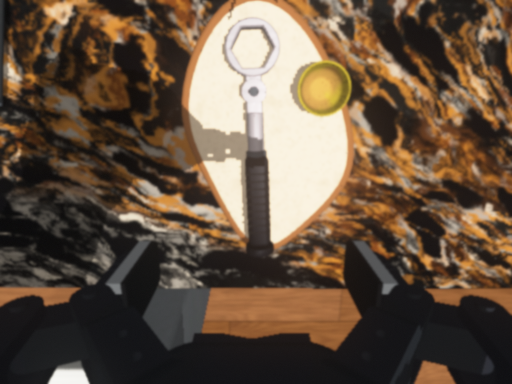

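```bash
cat >> h.py <<'E'
def ray(c,u,v,z):
    im,d,K,k1,Rc,t=c
    n=cv2.undistortPoints(np.array([[[u,v]]],float),K,np.array([k1,0,0,0,0.])).ravel()
    r=Rc@np.array([n[0],n[1],1]); return t+r*(z-t[2])/r[2]
E
python3 - <<'E'
from h import *
c=cam('wrist');W=cloud(c);im=c[0]
for n,u,v,z in [('ring',251,47,.025),('hinge',253,91,.025),('grip',258,190,.0375),('gripfront',257,153,.037),('capend',260,248,.03),('bowl',324,88,.028)]: print(n,ray(c,u,v,z).round(4),W[v,u].round(4))
# dark grip segmentation by height
m=(W[...,2]>.024)&(W[...,2]<.06)&(abs(W[...,1]+.257)<.04)&(W[...,0]>.34)&(W[...,0]<.6)
P=W[m];P0=P[P[:,0]<.55]
print(len(P),np.polyfit(P0[:,0],P0[:,1],1),P[:,0].min(),P[:,0].max())
for a in np.arange(.35,.6,.02):
    q=P[abs(P[:,0]-a)<.01]
    if len(q):print(a.round(2),q[:,1].min().round(4),q[:,1].max().round(4),np.median(q[:,2]).round(4))
E
```

```text
ring [ 0.5567 -0.2557  0.025 ] [ 0.5591 -0.2557  0.0092]
hinge [ 0.5171 -0.2576  0.025 ] [ 0.517  -0.2576  0.0272]
grip [ 0.42   -0.2629  0.0375] [ 0.4201 -0.2629  0.038 ]
gripfront [ 0.458  -0.2617  0.037 ] [ 0.4577 -0.2617  0.0352]
capend [ 0.3508 -0.2657  0.03  ] [ 0.355  -0.2654  0.0383]
bowl [ 0.5198 -0.3262  0.028 ] [ 0.5204 -0.3295  0.013 ]
4343 [ 0.04573251 -0.28101702] 0.34566754155422813 0.582440782450045
0.35 -0.2804 -0.2501 0.0375
0.37 -0.2761 -0.2524 0.0372
0.39 -0.275 -0.2513 0.0372
0.41 -0.2746 -0.2503 0.0371
0.43 -0.2734 -0.2495 0.0371
0.45 -0.2722 -0.2496 0.0358
0.47 -0.268 -0.2516 0.0293
0.49 -0.2668 -0.2507 0.0292
0.51 -0.2694 -0.2459 0.025
0.53 -0.2749 -0.2384 0.0248
0.55 -0.2812 -0.2309 0.0247
0.57 -0.281 -0.2312 0.0247
0.59 -0.264 -0.2501 0.0249
```

```bash
python3 -m inch '[[-0.0345,0.006,0.04,0,0,-0.044,0],[-0.0345,0.006,0.08,0,0,-0.044,0],[-0.0345,0.006,0.12,0,0,-0.044,0],[-0.0345,0.006,0.15,0,0,-0.044,0],[-0.0345,0.006,0.17,0,0,-0.044,0],[-0.0345,0.006,0.18,0,0,-0.044,0],[-0.0345,0.006,0.187,0,0,-0.044,0],[-0.0345,0.006,0.187,0,0,-0.044,0],[-0.0345,0.006,0.187,0,0,-0.044,0.3]]' 100
python3 -m inch '[[0,0,0,0,0,0,1],[0,0,0,0,0,0,1],[0,0,0,0,0,0,1],[0,0,0,0,0,0,1],[0,0,0,0,0,0,1],[0,0,0,0,0,0,1],[0,0,0,0,0,0,1],[0,0,0,0,0,0,1]]' 100
```

```text
time: 1.95
ee_pos: [0.4056, -0.2636, 0.0156]
tcp_rot: [179.9, -0.1, 2.5]
wrist_force: [0.5, -0.2, 0.4]
opening: 0.0756
time: 2.62
ee_pos: [0.4057, -0.263, 0.0153]
tcp_rot: [180.0, -0.1, 2.6]
wrist_force: [0.0, 0.8, 5.4]
opening: 0.0221
```

```bash
python3 -m inch '[[0,0,-0.01,0,0,0,1],[0,0,-0.03,0,0,0,1],[0,0,-0.06,0,0,0,1],[0,0,-0.1,0,0,0,1],[0,0,-0.14,0,0,0,1],[0,0,-0.17,0,0,0,1],[0,0,-0.185,0,0,0,1],[0,0,-0.185,0,0,0,1]]' 100
python3 -m inch '[[0.02,-0.013,0,0,0,-0.1,1],[0.04,-0.025,0,0,0,-0.2,1],[0.06,-0.039,0,0,0,-0.3,1],[0.085,-0.053,0,0,0,-0.4,1],[0.105,-0.067,0,0,0,-0.5,1],[0.125,-0.08,0,0,0,-0.6,1],[0.145,-0.094,0,0,0,-0.7,1],[0.165,-0.107,0,0,0,-0.8,1],[0.19,-0.12,0,0,0,-0.9,1],[0.2106,-0.1336,0,0,0,-1.0,1],[0.2106,-0.1336,0,0,0,-1.0,1],[0.2106,-0.1336,0,0,0,-1.0,1]]'
python3 - <<'E'
from h import *
c=cam('wrist');W=cloud(c);np.savez('w2.npz',W=W,im=c[0]);save('w2.png',c[0]);o=telemetry.get_obs();print(o['q'],o['tcp_rot'])
import pickle;pickle.dump(c,open('c2.pkl','wb'))
E
```

```text
time: 3.28
ee_pos: [0.406, -0.2634, 0.2034]
tcp_rot: [179.8, -0.2, 2.6]
wrist_force: [-0.4, 0.3, -4.4]
opening: 0.0221
time: 4.28
ee_pos: [0.6095, -0.1189, 0.1966]
tcp_rot: [-179.8, 0.1, 60.0]
wrist_force: [-1.0, 0.1, -5.2]
opening: 0.0222
[-1.10967604e+01  1.45397582e+01  1.71691706e+01  9.28279952e+01
 -2.18795793e-02  1.09044736e+02] [-1.79819426e+02  8.54805771e-02  5.98586764e+01]
```

View pics/w2.png

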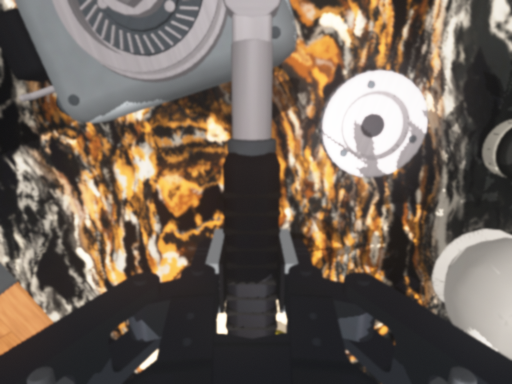

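```bash
python3 -m inch '[[0.03,0,-0.02,0,0,0,1],[0.06,0,-0.04,0,0,0,1],[0.06,0,-0.04,0,0,0,1],[0.06,0,-0.04,0,0,0,1],[0.06,0,-0.04,0,0,0,1]]'
python3 - <<'E'
from h import *
c=cam('wrist');W=cloud(c);o=telemetry.get_obs();print(o['q'],o['tcp_rot'])
import pickle;pickle.dump(c,open('c3.pkl','wb'))
save('w3.png',cv2.resize(c[0][0:230,40:340],None,fx=2.6,fy=2.6,interpolation=cv2.INTER_CUBIC))
E
```

```text
time: 4.75
ee_pos: [0.639, -0.0687, 0.2386]
tcp_rot: [-180.0, 0.1, 59.8]
wrist_force: [0.8, -0.9, -4.8]
opening: 0.022
[-6.14773106e+00  1.87221792e+01  2.69297038e+01  9.83016126e+01
 -2.13736650e-02  1.14068533e+02] [-1.79922809e+02  5.78871665e-02  5.97837920e+01]
```

View pics/w3.png

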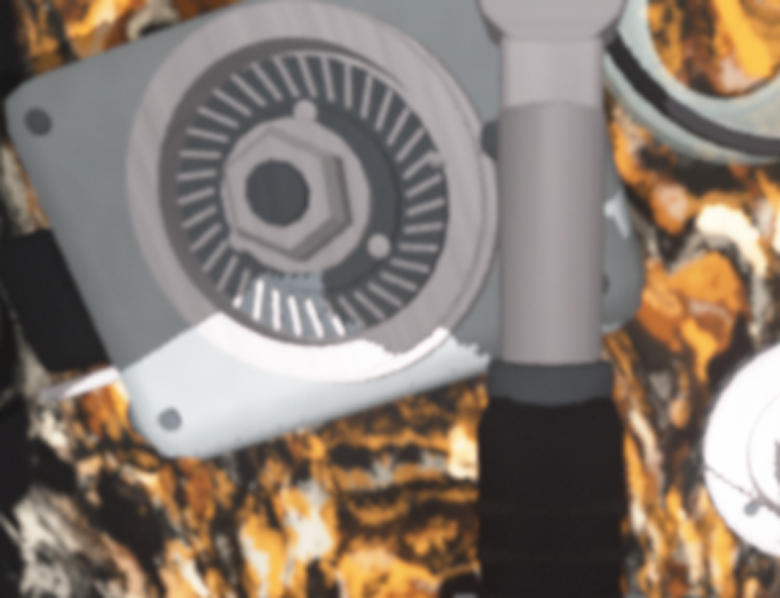

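```bash
cat > fit.py <<'E'
from h import *
import pickle,sys
from scipy.optimize import minimize
c=pickle.load(open(sys.argv[1],'rb'));W=cloud(c)
m=(np.hypot(W[...,0]-.611,W[...,1]-.051)<.04)&(W[...,2]>.10)
P=W[m];print(len(P),np.histogram(P[:,2],np.arange(.1,.136,.002)))
# model height map: hexagon distance h -> z
def model(d,a,r):
    h=max_h=np.max([np.abs(d[:,0]*np.cos(a+k*np.pi/3)+d[:,1]*np.sin(a+k*np.pi/3)) for k in range(3)],0)
    z=np.where(h<.014,.126,np.where(h<.017,.126-(h-.014)/.003*.005,.110))
    z=np.where(r<.0095,.1295,z); return z
Q=P[(P[:,2]>.106)]
def cost(p):
    d=Q[:,:2]-p[:2];r=np.hypot(*d.T)
    e=Q[:,2]+p[3]-model(d,p[2],r); e=e[r<.0225]
    return np.mean(np.minimum(e**2,.004**2))
best=min((minimize(cost,[.611,.051,a,0.001],method='Nelder-Mead',options=dict(initial_simplex=np.array([.611,.051,a,.001])+np.vstack([np.zeros(4),np.diag([.004,.004,.15,.001])]))) for a in np.radians(np.arange(0,60,10))),key=lambda s:s.fun)
print(best.x,np.degrees(best.x[2])%60,best.fun**.5)
for a in range(0,60,5): print(a,round(min(minimize(lambda p:cost([p[0],p[1],np.radians(a),best.x[3]]),best.x[:2],method='Nelder-Mead').fun for _ in [0])**.5*1e3,3),end=' ')
E
python3 fit.py c3.pkl
python3 - <<'E'
from h import *
import pickle
c=pickle.load(open('c3.pkl','rb'))
print('shaft',ray(c,40+277/2.6,192/2.6,.1295))
for n,p in dict(r1=(335,158),r2=(333,222),r3=(293,262),top=(285,130)).items(): print(n,ray(c,40+p[0]/2.6,p[1]/2.6,.126))
for n,p in dict(f1=(40+505/2.6,40/2.6),f2=(40+600/2.6,40/2.6),f3=(40+500/2.6,355/2.6),f4=(40+600/2.6,355/2.6)).items(): print(n,cloud(c)[int(p[1])+2,int(p[0])])
E
```

```text
2669 (array([  0,   0,   0,   1, 150, 645,  54,  22,  29,  27,  72, 177, 326,
       646, 239, 278,   3]), array([0.1  , 0.102, 0.104, 0.106, 0.108, 0.11 , 0.112, 0.114, 0.116,
       0.118, 0.12 , 0.122, 0.124, 0.126, 0.128, 0.13 , 0.132, 0.134]))
[ 0.61330563  0.0504702   0.61834565 -0.00076526] 35.42859625480305 0.00120074835963767
0 1.679 5 1.712 10 1.695 15 1.678 20 1.608 25 1.484 30 1.351 35 1.208 40 1.283 45 1.434 50 1.558 55 1.642 shaft [0.61414828 0.05011137 0.1295    ]
r1 [0.63354986 0.04998447 0.126     ]
r2 [0.62292421 0.03545798 0.126     ]
r3 [0.6058676  0.03203328 0.126     ]
top [0.62523901 0.06367575 0.126     ]
f1 [0.68360337 0.02349335 0.24680348]
f2 [0.6959905  0.01674585 0.24504938]
f3 [ 0.65893973 -0.0160576   0.24887294]
f4 [ 0.67284387 -0.02409647  0.2492028 ]
```

```bash
cat > sag.py <<'E'
from h import *
import pickle,sys
c=pickle.load(open(sys.argv[1],'rb'));W=cloud(c)
im,d,K,k1,Rc,t=c;i=optics.camera_info('wrist');M=np.array(i['mount']);Rt=Rc@M[:3,:3].T;tc=t-Rt@M[:3,3]
T=(W-tc)@Rt
for a in np.arange(.03,.18,.01):
    m=(abs(T[...,0]-a)<.005)&(abs(T[...,1])<.035)&(T[...,2]<.03)&(T[...,2]>-.06)
    if m.sum()>10:
        q=T[m];print(a.round(3),'z',np.percentile(q[:,2],[10,50]).round(4),'y',np.percentile(q[:,1],[1,99]).round(4))
E
python3 sag.py c3.pkl; python3 - <<'E'
from h import *
f=np.load('w1.npz')['W']
o=np.array([.4057,-.263,.0153]);T=(f-o)@att([180,0,2.6])
for a in np.arange(.03,.18,.01):
    m=(abs(T[...,0]-a)<.005)&(abs(T[...,1])<.035)&(T[...,2]<.0)&(T[...,2]>-.06)
    if m.sum(): q=T[m];print(a.round(3),'z',np.percentile(q[:,2],[10,50]).round(4),'y',np.percentile(q[:,1],[1,99]).round(4))
E
```

```text
0.03 z [-0.0225 -0.0216] y [-0.0127  0.0108]
0.04 z [-0.0222 -0.0212] y [-0.0128  0.0106]
0.05 z [-0.0213 -0.0195] y [-0.0117  0.0099]
0.06 z [-0.0156 -0.0138] y [-0.0094  0.0075]
0.07 z [-0.015  -0.0137] y [-0.0091  0.0072]
0.08 z [-0.015  -0.0134] y [-0.009   0.0075]
0.09 z [-0.0149 -0.0131] y [-0.0093  0.0073]
0.1 z [-0.0095 -0.0086] y [-0.0089  0.0075]
0.11 z [-0.0094 -0.0085] y [-0.0117  0.01  ]
0.03 z [-0.0228 -0.0218] y [-0.0118  0.0109]
0.04 z [-0.0226 -0.0215] y [-0.0122  0.0113]
0.05 z [-0.0211 -0.019 ] y [-0.0108  0.0102]
0.06 z [-0.0155 -0.014 ] y [-0.0084  0.008 ]
0.07 z [-0.0155 -0.0139] y [-0.0087  0.0075]
0.08 z [-0.0153 -0.0138] y [-0.0085  0.0079]
0.09 z [-0.0153 -0.0128] y [-0.008   0.0082]
0.1 z [-0.0101 -0.0092] y [-0.0085  0.0086]
0.11 z [-0.012  -0.0096] y [-0.0117  0.0118]
0.12 z [-0.0104 -0.0091] y [-0.0114  0.01  ]
0.13 z [-0.0102 -0.009 ] y [-0.0184  0.0183]
0.14 z [-0.0102 -0.0091] y [-0.0245  0.0242]
0.15 z [-0.0101 -0.0089] y [-0.026   0.0254]
0.16 z [-0.01   -0.0087] y [-0.025   0.0246]
0.17 z [-0.0098 -0.0087] y [-0.02    0.0201]
```

```bash
python3 -m inch '[[-0.006,0.001,0,0,0,-0.11,1],[-0.012,0.002,0,0,0,-0.22,1],[-0.018,0.003,0,0,0,-0.33,1],[-0.024,0.005,0.01,0,0,-0.44,1],[-0.03,0.006,0.03,0,0,-0.55,1],[-0.0325,0.0067,0.05,0,0,-0.621,1],[-0.0325,0.0067,0.07,0,0,-0.621,1],[-0.0325,0.0067,0.0886,0,0,-0.621,1],[-0.0325,0.0067,0.0886,0,0,-0.621,1],[-0.0325,0.0067,0.0886,0,0,-0.621,1]]' 120
python3 - <<'E'
from h import *
o=telemetry.get_obs();print(o['ee_pos'],o['tcp_rot'],o['wrist_force'],o['torque'],o['q'])
c=cam('top');W=cloud(c)
m=(np.hypot(W[...,0]-.6135,W[...,1]-.0503)<.05)&(W[...,2]>.14)&(W[...,2]<.175)
P=W[m];P=P[P[:,1]>.0503-.03];print(len(P),(P.max(0)+P.min(0))/2,P.mean(0),P.max(0),P.min(0))
go(.6284,-.1002,.13,95.4)
E
```

```text
time: 5.63
ee_pos: [0.6277, -0.1002, 0.1496]
tcp_rot: [-179.8, -0.0, 95.4]
wrist_force: [0.7, 0.4, -3.9]
opening: 0.0213
[ 0.62772304 -0.10024901  0.14960278] [-1.79841321e+02 -3.13510643e-02  9.53584804e+01] [ 0.74153025  0.43881002 -3.86924859] [-0.21397973 -0.02211093 -0.01413808] [-9.06954858e+00  1.61798696e+01  1.39008108e+01  8.78824275e+01
 -9.17488535e-03  7.55719405e+01]
119 [0.61194915 0.04925941 0.15193551] [0.61197226 0.04961322 0.15411109] [0.63813248 0.07702916 0.16378621] [0.58576581 0.02148965 0.14008481]
shift [-0.     -0.0002  0.0212] rv [-0.0003  0.     -0.0004]
```

```bash
python3 -m inch '[[0,0,0.006,0,0,0,1],[0,0,0.012,0,0,0,1],[0,0,0.018,0,0,0,1],[0,0,0.022,0,0,0,1],[0,0,0.026,0,0,0,1],[0,0,0.028,0,0,0,1],[0,0,0.028,0,0,0,1]]'
```

```text
time: 6.27
ee_pos: [0.6294, -0.1012, 0.124]
tcp_rot: [179.9, 0.2, 95.4]
wrist_force: [-1.6, -10.9, 7.1]
opening: 0.0213
```

```bash
python3 -m inch '[[-0.001,0,0,0,0,0,1],[-0.002,0,0,0,0,0,1],[-0.002,0,0,0,0,0,1]]';python3 -m inch '[[0,0,0.003,0,0,0,1],[0,0,0.003,0,0,0,1]]'
```

```text
time: 6.52
ee_pos: [0.6292, -0.1018, 0.1227]
tcp_rot: [-180.0, 0.0, 95.4]
wrist_force: [-1.2, -1.2, -4.6]
opening: 0.0218
time: 6.68
ee_pos: [0.6289, -0.1017, 0.1185]
tcp_rot: [-179.9, 0.0, 95.4]
wrist_force: [-0.5, -3.2, -4.3]
opening: 0.0217
```

Contact force has vanished and it is sliding down freely. Continuing down.

```bash
python3 -m inch '[[-0.0003,0,0.002,0,0,0,1],[-0.0003,0,0.004,0,0,0,1],[-0.0003,0,0.005,0,0,0,1],[-0.0003,0,0.005,0,0,0,1]]'
```

```text
time: 7.02
ee_pos: [0.6294, -0.1018, 0.1149]
tcp_rot: [180.0, -0.0, 95.4]
wrist_force: [-2.7, -3.1, 1.5]
opening: 0.0214
```

```bash
python3 -m inch '[[0.0002,-0.0076,0,0,0,0.05,1],[0.0008,-0.0151,0,0,0,0.1,1],[0.0017,-0.0226,0,0,0,0.15,1],[0.003,-0.03,0,0,0,0.2,1],[0.0047,-0.0374,0,0,0,0.25,1],[0.0068,-0.0447,0,0,0,0.3,1],[0.0092,-0.0518,0,0,0,0.35,1],[0.0092,-0.0518,0,0,0,0.35,1],[0.0092,-0.0518,0,0,0,0.35,1]]'
python3 -c "
from h import *
o=telemetry.get_obs();print(o['ee_pos'],o['tcp_rot'],o['wrist_force'],o['torque']);Rt=att(o['tcp_rot']);print(Rt.T@o['wrist_force'],Rt.T@o['torque'],o['ee_pos']+Rt@[.1512,0,0])"
```

```text
time: 7.77
ee_pos: [0.5762, -0.0982, 0.1153]
tcp_rot: [180.0, 0.1, 75.4]
wrist_force: [-5.2, -7.4, 0.8]
opening: 0.0216
[ 0.5762235  -0.09820332  0.11532907] [1.79982489e+02 8.08010159e-02 7.53502797e+01] [-5.23450174 -7.41084224  0.77130043] [-1.1819551   1.08746235  0.53969771]
[-8.49484824 -3.18982732 -0.76029631] [ 0.75242006 -1.41839352 -0.54119287] [0.61446331 0.04808103 0.11511584]
```

```bash
cat > mon.py <<'E'
from h import *
o=telemetry.get_obs();Rt=att(o['tcp_rot']);F=Rt.T@o['wrist_force'];M=Rt.T@o['torque']
print('yaw',o['tcp_rot'].round(2),'F',F.round(1),'tz',M[2].round(2),'Mnut',(M[2]-.1512*F[1]).round(2),'Mhinge',(M[2]-.112*F[1]).round(2),'piv',(o['ee_pos']+Rt@[.1512,0,0]).round(4))
E
python3 -m inch '[[-0.0016,-0.0006,0,0,0,0,1],[-0.0016,-0.0006,0,0,0,0,1]]'; python3 mon.py
python3 -m inch '[[0.0001,-0.0038,0,0,0,0.025,1],[0.0002,-0.0076,0,0,0,0.05,1],[0.0002,-0.0076,0,0,0,0.05,1]]'; python3 mon.py
```

```text
time: 7.93
ee_pos: [0.576, -0.0984, 0.115]
tcp_rot: [180.0, -0.1, 75.4]
wrist_force: [-1.9, 0.7, -0.7]
opening: 0.0216
yaw [ 1.7998e+02 -9.0000e-02  7.5410e+01] F [ 0.2 -2.   0.7] tz -0.38 Mnut -0.08 Mhinge -0.16 piv [0.6141 0.048  0.1153]
time: 8.18
ee_pos: [0.5684, -0.0963, 0.115]
tcp_rot: [180.0, -0.1, 72.5]
wrist_force: [-1.3, 0.6, -0.6]
opening: 0.0216
yaw [ 1.7999e+02 -5.0000e-02  7.2480e+01] F [ 0.2 -1.5  0.6] tz -0.3 Mnut -0.08 Mhinge -0.14 piv [0.614  0.0479 0.1151]
```

```bash
for i in 1; do python3 -m inch '[[0.0001,-0.0038,0,0,0,0.025,1],[0.0002,-0.0076,0,0,0,0.05,1],[0.0002,-0.0076,0,0,0,0.05,1]]'; python3 mon.py;  python3 -m inch '[[0.0001,-0.0038,0,0,0,0.025,1],[0.0002,-0.0076,0,0,0,0.05,1],[0.0002,-0.0076,0,0,0,0.05,1]]' ; python3 mon.py; done
```

```text
time: 8.43
ee_pos: [0.5614, -0.0938, 0.115]
tcp_rot: [180.0, -0.1, 69.7]
wrist_force: [-1.5, 0.2, -0.1]
opening: 0.0217
yaw [ 1.7999e+02 -5.0000e-02  6.9660e+01] F [-0.3 -1.5  0.1] tz -0.27 Mnut -0.04 Mhinge -0.1 piv [0.6139 0.0479 0.1151]
time: 8.68
ee_pos: [0.5544, -0.0911, 0.1149]
tcp_rot: [180.0, -0.0, 66.8]
wrist_force: [-1.2, 2.1, 0.8]
opening: 0.0215
yaw [ 1.7999e+02 -5.0000e-02  6.6830e+01] F [ 1.5 -1.9 -0.8] tz -0.37 Mnut -0.09 Mhinge -0.16 piv [0.6139 0.0479 0.115 ]
```

```bash
python3 -m inch '[[0.0001,-0.0038,0,0,0,0.025,1],[0.0002,-0.0076,0,0,0,0.05,1],[0.0002,-0.0076,0,0,0,0.05,1]]'|sed -n 1p; python3 mon.py;  python3 -m inch '[[0.0001,-0.0038,0,0,0,0.025,1],[0.0002,-0.0076,0,0,0,0.05,1],[0.0002,-0.0076,0,0,0,0.05,1]]'|sed -n 1p ; python3 mon.py
```

```text
time: 8.93
yaw [ 1.7999e+02 -4.0000e-02  6.3980e+01] F [ 0.9 -2.1 -0.6] tz -0.42 Mnut -0.1 Mhinge -0.19 piv [0.6139 0.0479 0.115 ]
time: 9.18
yaw [ 1.7999e+02 -3.0000e-02  6.1130e+01] F [ 1.7 -2.2 -0.7] tz -0.41 Mnut -0.08 Mhinge -0.16 piv [0.6139 0.0479 0.115 ]
```

```bash
python3 -m inch '[[0.0001,-0.0038,0,0,0,0.025,1],[0.0002,-0.0076,0,0,0,0.05,1],[0.0002,-0.0076,0,0,0,0.05,1]]'|sed -n 1p; python3 mon.py;  python3 -m inch '[[0.0001,-0.0038,0,0,0,0.025,1],[0.0002,-0.0076,0,0,0,0.05,1],[0.0002,-0.0076,0,0,0,0.05,1]]'|sed -n 1p ; python3 mon.py
```

```text
time: 9.43
yaw [ 1.7999e+02 -3.0000e-02  5.8270e+01] F [ 0.7 -2.5 -0.7] tz -0.45 Mnut -0.08 Mhinge -0.18 piv [0.6138 0.0479 0.1149]
time: 9.68
yaw [ 1.7999e+02 -3.0000e-02  5.5410e+01] F [ 1.8 -2.8 -0.5] tz -0.4 Mnut 0.03 Mhinge -0.08 piv [0.6138 0.0479 0.1149]
```

```bash
python3 -m inch '[[0.0001,-0.0038,0,0,0,0.025,1],[0.0002,-0.0076,0,0,0,0.05,1],[0.0002,-0.0076,0,0,0,0.05,1]]'|sed -n 1p; python3 mon.py;  python3 -m inch '[[0.0001,-0.0038,0,0,0,0.025,1],[0.0002,-0.0076,0,0,0,0.05,1],[0.0002,-0.0076,0,0,0,0.05,1]]'|sed -n 1p ; python3 mon.py
```

```text
time: 9.93
yaw [ 1.7999e+02 -2.0000e-02  5.2550e+01] F [-0.2 -2.9 -1.3] tz -0.47 Mnut -0.04 Mhinge -0.15 piv [0.6138 0.0479 0.1149]
time: 10.18
yaw [ 1.7998e+02 -2.0000e-02  4.9690e+01] F [ 0.8 -2.6 -0.1] tz -0.57 Mnut -0.17 Mhinge -0.27 piv [0.6138 0.0478 0.1149]
```

```bash
python3 -m inch '[[0.0001,-0.0038,0,0,0,0.025,1],[0.0002,-0.0076,0,0,0,0.05,1],[0.0002,-0.0076,0,0,0,0.05,1]]'|sed -n 1p; python3 mon.py
```

```text
time: 10.43
yaw [ 1.7991e+02 -1.0000e-02  4.6820e+01] F [-0.1  0.3  0.2] tz -0.75 Mnut -0.78 Mhinge -0.77 piv [0.6142 0.0475 0.115 ]
```

```bash
python3 -m inch '[[0.0001,-0.0038,0,0,0,0.025,1],[0.0001,-0.0038,0,0,0,0.025,1]]'|sed -n 1p; python3 mon.py
```

```text
time: 10.6
yaw [ 1.7989e+02 -1.0000e-02  4.5360e+01] F [-1.4  2.1 -1.1] tz -0.41 Mnut -0.74 Mhinge -0.65 piv [0.6144 0.0472 0.115 ]
```

```bash
python3 -m inch '[[0.0,-0.0028,0,0,0,0.025,1],[0.0001,-0.0056,0,0,0,0.05,1],[0.0001,-0.0056,0,0,0,0.05,1]]'|sed -n 1p; python3 mon.py
```

```text
time: 10.85
yaw [ 1.7991e+02 -2.0000e-02  4.2490e+01] F [-0.5  3.3 -0.9] tz -0.4 Mnut -0.9 Mhinge -0.77 piv [0.6157 0.0459 0.115 ]
```

```bash
python3 -m inch '[[0.0,-0.0028,0,0,0,0.025,1],[0.0001,-0.0056,0,0,0,0.05,1],[0.0001,-0.0056,0,0,0,0.05,1]]'|sed -n 1p; python3 mon.py
```

```text
time: 11.1
yaw [ 1.7993e+02 -3.0000e-02  3.9630e+01] F [ 0.9  4.  -0.3] tz -0.33 Mnut -0.94 Mhinge -0.78 piv [0.6168 0.0445 0.115 ]
```

```bash
python3 -m inch '[[0.0001,-0.0045,0,0,0,0.04,1],[0.0003,-0.009,0,0,0,0.08,1],[0.0003,-0.009,0,0,0,0.08,1]]'|sed -n 1p; python3 mon.py
python3 - <<'E'
from h import *
c=cam('top');W=cloud(c);save('t2.png',cv2.resize(c[0][150:270,180:340],None,fx=5,fy=5,interpolation=cv2.INTER_CUBIC))
E
```

```text
time: 11.35
yaw [ 1.7994e+02 -4.0000e-02  3.5010e+01] F [1.5 4.6 0.1] tz -0.16 Mnut -0.85 Mhinge -0.67 piv [0.6186 0.0422 0.115 ]
```

View pics/t2.png

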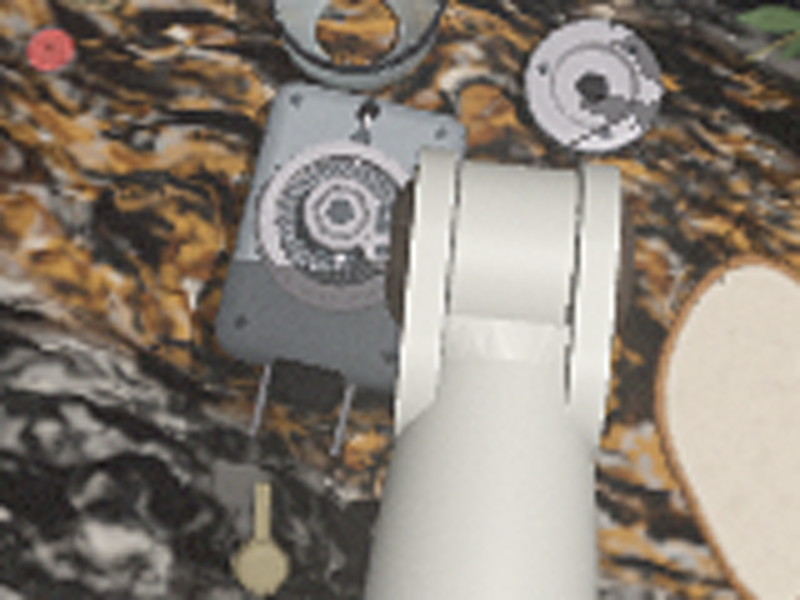

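Around yaw 48° the hinge torque rose to about 0.8 N m, then fell to 0.67 N m. That puts the handle roughly 0.23 rad past break. In the top view the ring is concentric on the nut at (342,212). Next I ease back.

```bash
python3 -m inch '[[0.0002,0.0067,0,0,0,-0.06,1],[0.0008,0.0134,0,0,0,-0.12,1],[0.0018,0.0201,0,0,0,-0.18,1],[0.0029,0.0255,0,0,0,-0.23,1],[0.0029,0.0255,0,0,0,-0.23,1]]'|sed -n 1,2p; python3 mon.py
```

```text
time: 11.82
ee_pos: [0.5127, -0.0646, 0.1148]
yaw [ 1.7992e+02 -5.0000e-02  4.8450e+01] F [ 2.2  4.8 -0.9] tz -0.15 Mnut -0.88 Mhinge -0.69 piv [0.613  0.0485 0.1149]
```

```bash
python3 -m inch '[[0.0001,0.0045,0,0,0,-0.03,1],[0.0003,0.009,0,0,0,-0.06,1],[0.0003,0.009,0,0,0,-0.06,1]]'|sed -n 1,2p; python3 mon.py; python3 -m inch '[[0.0001,0.0045,0,0,0,-0.03,1],[0.0001,0.0045,0,0,0,-0.03,1]]'|sed -n 1,2p; python3 mon.py
```

```text
time: 12.07
ee_pos: [0.519, -0.07, 0.1147]
yaw [ 1.7998e+02 -4.0000e-02  5.1770e+01] F [ 1.6  1.6 -0.4] tz 0.24 Mnut 0.01 Mhinge 0.07 piv [0.6126 0.0488 0.1148]
time: 12.23
ee_pos: [0.5222, -0.0725, 0.1147]
yaw [ 1.7999e+02 -1.0000e-02  5.3410e+01] F [ 1.2  1.5 -0.8] tz 0.28 Mnut 0.05 Mhinge 0.11 piv [0.6123 0.0489 0.1147]
```

```bash
python3 -m inch '[[0.0,0.003,0,0,0,-0.02,1],[0.0,0.003,-0.004,0,0,-0.02,1],[0.0,0.003,-0.008,0,0,-0.02,1],[0.0,0.003,-0.012,0,0,-0.02,1]]'; python3 mon.py
```

```text
time: 12.57
ee_pos: [0.5239, -0.0739, 0.1263]
tcp_rot: [-179.9, 0.0, 54.5]
wrist_force: [4.4, -0.1, -5.5]
opening: 0.0215
yaw [-1.7995e+02  5.0000e-02  5.4450e+01] F [2.5 3.7 5.5] tz 0.53 Mnut -0.02 Mhinge 0.12 piv [0.6118 0.0491 0.1261]
```

```bash
python3 -m inch '[[0,0,-0.015,0,0,0,1],[0,0,-0.035,0,0,0,1],[0,0,-0.06,0,0,0,1],[0,0,-0.085,0,0,0,1],[0,0,-0.09,0,0,0,1],[0,0,-0.09,0,0,0,1]]'; python3 -m inch '[[-0.022,0.0014,0,0,0,0.09,1],[-0.044,0.0027,0,0,0,0.18,1],[-0.066,0.004,0,0,0,0.27,1],[-0.088,0.0054,0,0,0,0.36,1],[-0.11,0.0068,0,0,0,0.45,1],[-0.132,0.008,0,0,0,0.54,1],[-0.155,0.0095,0,0,0,0.63,1],[-0.178,0.011,0,0,0,0.72,1],[-0.2,0.0122,0,0,0,0.81,1],[-0.2226,0.0136,0,0,0,0.906,1],[-0.2226,0.0136,0,0,0,0.906,1],[-0.2226,0.0136,0,0,0,0.906,1]]'
python3 - <<'E'
from h import *
import pickle
c=cam('wrist');pickle.dump(c,open('c4.pkl','wb'));save('w4.png',c[0])
E
python3 sag.py c4.pkl; python3 mon.py; python3 -c "
from h import *
go(.4057,-.263,.02,2.6)"
```

```text
time: 13.07
ee_pos: [0.5243, -0.0739, 0.2177]
tcp_rot: [179.9, -0.0, 54.5]
wrist_force: [0.3, 0.1, -3.6]
opening: 0.0212
time: 14.07
ee_pos: [0.4046, -0.2633, 0.2145]
tcp_rot: [-179.9, 0.2, 2.5]
wrist_force: [-0.9, 0.6, -4.4]
opening: 0.0216
0.03 z [-0.0224 -0.0215] y [-0.0128  0.0106]
0.04 z [-0.0222 -0.0212] y [-0.0129  0.0105]
0.05 z [-0.0209 -0.0191] y [-0.0115  0.0093]
0.06 z [-0.015  -0.0137] y [-0.0095  0.0072]
0.07 z [-0.0149 -0.0135] y [-0.0092  0.0071]
0.08 z [-0.0149 -0.0135] y [-0.0091  0.0073]
0.09 z [-0.0146 -0.0125] y [-0.0094  0.0071]
0.1 z [-0.0094 -0.0085] y [-0.0105  0.0086]
0.11 z [-0.0092 -0.0084] y [-0.0122  0.0102]
yaw [-1.7989e+02  1.4000e-01  2.5700e+00] F [ 0.  -0.7  3.9] tz -0.02 Mnut 0.08 Mhinge 0.05 piv [ 0.5562 -0.256   0.2144]
shift [0.001  0.0007 0.1948] rv [-0.0019  0.0024 -0.0005]
```

View pics/w4.png

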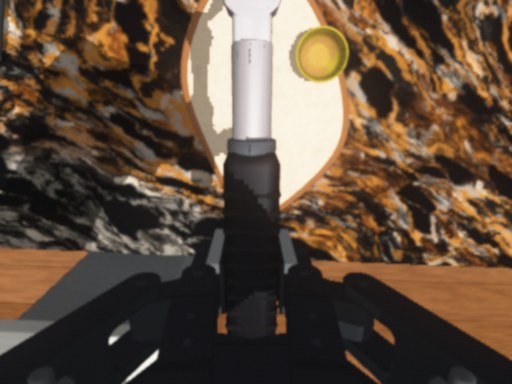

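The wrench sits in the grip as before, with its shaft straight along column 252. The bowl at (321,54) has not moved. Lowering onto the board.

```bash
python3 -m inch '[[0.001,0.0005,0.03,0,0,0,1],[0.001,0.0005,0.07,0,0,0,1],[0.001,0.0005,0.11,0,0,0,1],[0.001,0.0005,0.145,0,0,0,1],[0.001,0.0005,0.17,0,0,0,1],[0.001,0.0005,0.185,0,0,0,1],[0.001,0.0005,0.193,0,0,0,1],[0.001,0.0005,0.197,0,0,0,1],[0.001,0.0005,0.197,0,0,0,1]]'
python3 -m inch '[[0,0,0.001,0,0,0,1],[0,0,0.002,0,0,0,1],[0,0,0.002,0,0,0,1]]'
```

```text
time: 14.87
ee_pos: [0.4069, -0.2628, 0.0192]
tcp_rot: [-180.0, 0.0, 2.6]
wrist_force: [0.3, -0.2, -4.5]
opening: 0.0219
time: 15.12
ee_pos: [0.4075, -0.2638, 0.0186]
tcp_rot: [180.0, -0.1, 2.6]
wrist_force: [-0.2, -0.5, -4.6]
opening: 0.0211
```

```bash
python3 -m inch '[[0,0,0.001,0,0,0,1],[0,0,0.002,0,0,0,1],[0,0,0.002,0,0,0,1],[0,0,0.002,0,0,0,1]]'; python3 -m inch '[[0,0,0.001,0,0,0,1],[0,0,0.001,0,0,0,1]]'
```

```text
time: 15.45
ee_pos: [0.4071, -0.2636, 0.0159]
tcp_rot: [180.0, -0.0, 2.6]
wrist_force: [0.5, 0.1, -3.2]
opening: 0.021
time: 15.62
ee_pos: [0.4072, -0.2637, 0.0154]
tcp_rot: [180.0, -0.0, 2.6]
wrist_force: [-1.7, 1.2, 3.0]
opening: 0.0214
```

Contact with the board at z 0.0154, the same height as the grasp. Opening and retreating upward.

```bash
python3 -m inch '[[0,0,0,0,0,0,0.6],[0,0,0,0,0,0,0.3],[0,0,0,0,0,0,0],[0,0,0,0,0,0,0],[0,0,0,0,0,0,0],[0,0,0,0,0,0,0]]'; python3 -m inch '[[0,0,-0.02,0,0,0,0],[0,0,-0.05,0,0,0,0],[0,0,-0.09,0,0,0,0],[0.01,0,-0.13,0,0,0,0],[0.02,0,-0.165,0,0,0,0],[0.035,0,-0.185,0,0,0,0],[0.035,0,-0.185,0,0,0,0],[0.035,0,-0.185,0,0,0,0]]'
python3 - <<'E'
from h import *
c=cam('wrist');W=cloud(c);save('w5.png',c[0])
m=(W[...,2]>.023)&(W[...,2]<.06)&(abs(W[...,1]+.257)<.04)&(W[...,0]>.34)&(W[...,0]<.6)
P=W[m]
for a in np.arange(.35,.6,.02):
    q=P[abs(P[:,0]-a)<.01]
    if len(q):print(a.round(2),q[:,1].min().round(4),q[:,1].max().round(4),np.median(q[:,2]).round(4))
E
```

```text
time: 16.12
ee_pos: [0.4069, -0.2635, 0.0147]
tcp_rot: [-180.0, -0.0, 2.6]
wrist_force: [0.4, -0.2, 0.5]
opening: 0.0853
time: 16.78
ee_pos: [0.4427, -0.2621, 0.2005]
tcp_rot: [179.9, -0.1, 2.6]
wrist_force: [-0.2, -0.1, -0.5]
opening: 0.0853
0.35 -0.2804 -0.2491 0.0373
0.37 -0.2762 -0.2516 0.0372
0.39 -0.2753 -0.251 0.0372
0.41 -0.2742 -0.2502 0.0371
0.43 -0.2738 -0.2496 0.0371
0.45 -0.2732 -0.2489 0.0363
0.47 -0.27 -0.2505 0.0295
0.49 -0.2669 -0.2503 0.0292
0.51 -0.2699 -0.2454 0.0246
0.53 -0.2727 -0.2389 0.0245
0.55 -0.2822 -0.2308 0.0245
0.57 -0.2819 -0.2306 0.0244
0.59 -0.2702 -0.2423 0.0242
```

View pics/w5.png

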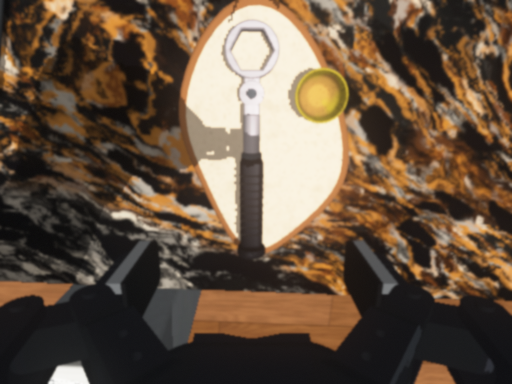

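The wrench lies flat and straight on the board, with the ring at (251,50) and the handle end at (252,250). The bowl at (321,95) is in place and the gripper is clear.

```bash
python3 -c "
from workcell import order
print(order.job_done())"
```

```text
the job is handed in; nothing more can be done
None
```

I tightened the burr nut until the wrench broke over, then laid the wrench back on the board and handed the job in at about 17 s of the 72 s. The hand-in gave no verdict.

- **Fit:** The ring caught on the nut's bevel at first, with about 11 N sideways. A 2 mm correction freed it, and it came to rest on the flange with its underside at about z 0.110 m.
- **Tightening:** I turned the wrench clockwise about 0.8 rad before the nut went tight. The hinge torque then held at about 0.8 N m and fell to about 0.67 N m as the handle gave way.
- **Break angle:** I could not read the break joint directly. I put it at 0.23 rad from the way in, but about 0.28 rad from where the torque vanished on easing back. Either value is above 0.12 and well short of 0.43.
- **Nut angle:** This was not measured either. That it passed 0.5 rad follows from it having gone tight, which happens between 0.65 and 1.05. I eased the handle straight before lifting the ring off, so the nut should have stayed as tightened.
- **Final check:** The last wrist picture and depth readings show the wrench flat and straight on the board, within about 2 mm of where it started. The gripper is open and about 0.2 m up, touching nothing.
- **Other things:** The bowl is in place in that picture. I did not re-measure the hopper, upper burr, mug and scoop at the end, but nothing suggested the arm or wrench touched them.

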